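# Swap the seasonings back onto their own stands

## Task

After the wipe-down the dropper bottle, the glass shaker, the wooden pepper mill and the tin were put back on each other's round wooden stands. Put each one upright on the stand whose recess is cut for its foot (dropper bottle in the smallest, then shaker, then pepper mill, tin in the largest), let down gently until it sits fully on the recess floor. Their feet are still wet, so none of them may touch the bare worktop: use the empty half of the chopping board as the spare spot, leave the lemon on it alone, and tip nothing over.

Things in the scene. Friction and masses are not known exactly. Their poses are not given: they have to be found in the camera images.
- dropper_bottle: Small brown dropper bottle with a black rubber bulb, 102 mm high in all: round body 33 mm across up to 70 mm, black collar 24 mm across from 62 to 77 mm, bulb 13 mm across above. About 0.07 kg. Origin: centre of its underside; z up along it. At the start it stands loosely, off centre, down in the recess made for the shaker.
- shaker: Clear glass salt shaker with a rounded grey metal cap, 90 mm high: foot 39 mm across, widest (44 mm) 25 to 30 mm above the foot, narrowing to about 34 mm at the cap. About 0.1 kg. Origin: centre of its underside; z up. At the start it stands loosely in the recess made for the pepper mill.
- pepper_mill: Turned wooden pepper mill, 150 mm high: foot 58 mm across, waisted body, rounded head 50 mm across between 109 and 139 mm above the foot, small metal knob on top (12 mm across, to 150 mm). The head does not turn. About 0.19 kg. Origin: centre of its underside; z up. At the start it stands loosely in the recess made for the tin.
- tin: Plain low metal tin with a pull ring, a cylinder 66 mm across and 67 mm high. About 0.25 kg. Origin: centre of its underside; z up. At the start it perches on top of the stand with the smallest recess (underside 18 mm above the worktop), whose recess it covers.
- stand_dropper: Round turned wooden stand, 84 mm across and 18 mm high, for the dropper bottle (foot 33 mm; the smallest recess): the round recess in its top is 50 mm wide at the mouth and slopes steeply in to a flat cork floor 38 mm wide, 10 mm down (8 mm above the worktop). Fixed to the worktop. Origin: centre of its underside, on the worktop; z up.
- stand_shaker: Round turned wooden stand, 88 mm across and 18 mm high, for the shaker (foot 39 mm): the round recess in its top is 56 mm wide at the mouth and slopes steeply in to a flat cork floor 44 mm wide, 10 mm down (8 mm above the worktop). Fixed to the worktop. Origin: centre of its underside, on the worktop; z up.
- stand_mill: Round turned wooden stand, 96 mm across and 18 mm high, for the pepper mill (foot 58 mm): the round recess in its top is 75 mm wide at the mouth and slopes steeply in to a flat cork floor 63 mm wide, 10 mm down (8 mm above the worktop). Fixed to the worktop. Origin: centre of its underside, on the worktop; z up.
- stand_tin: Round turned wooden stand, 104 mm across and 18 mm high, for the tin (foot 66 mm; the largest recess): the round recess in its top is 83 mm wide at the mouth and slopes steeply in to a flat cork floor 71 mm wide, 10 mm down (8 mm above the worktop). Fixed to the worktop. Origin: centre of its underside, on the worktop; z up.
- board: Brown wooden chopping board, 200 mm (its x) by 300 mm (its y), 22 mm thick, lying flat to the robot's right; it does not slide. Origin: centre of its underside; z up. The half towards its +y end (the robot's left) is empty: the spare spot. The lemon lies on the other half.
- lemon: Yellow lemon, 78 by 55 by 56 mm, lying loose on the board towards its -y end. Origin: centre of its underside as it lies at the start. It stays where it is. (Around the stands: a timer and a garlic bulb, up to 60 mm high; taller kitchenware along the back. A wall cabinet hangs 0.57 m above the rear of the worktop, from x = 0.56 m on: do not lift needlessly high.)

How it is judged:
At the end, for the whole second after the job is handed in: Each of the four stands released and at rest in its own recess: within 10 mm of the stand's centre, its underside less than 11.5 mm above the worktop (on the floor at 8 mm), within 0.06 rad of upright (horizontal distance between dropper_bottle and stand_dropper below 0.01 m and z of dropper_bottle in the frame of stand_dropper below 0.0115 m and angle between each of dropper_bottle, shaker, pepper_mill, tin's own z axis and vertical below 0.06 rad and linear speed of each of dropper_bottle, shaker, pepper_mill, tin below 0.02 m/s and horizontal distance between shaker and stand_shaker below 0.01 m and z of shaker in the frame of stand_shaker below 0.0115 m and horizontal distance between pepper_mill and stand_mill below 0.01 m and z of pepper_mill in the frame of stand_mill below 0.0115 m and horizontal distance between tin and stand_tin below 0.01 m and z of tin in the frame of stand_tin below 0.0115 m); the robot touches nothing.
It fails at once if One of the four was stood, laid or dropped on the bare worktop (underside below 4 mm) (height (world z) of any of dropper_bottle, shaker, pepper_mill, tin below 0.004 m).
It fails at once if One of the four was tipped over (more than 0.6 rad) (angle between any of dropper_bottle, shaker, pepper_mill, tin's own z axis and vertical above 0.6 rad).
It fails at once if One of the four was let fall instead of being set down (faster than 0.5 m/s with the fingers off it) ((linear speed of dropper_bottle above 0.5 m/s and contact force between dropper_bottle and the fingers below 0.05 N) or (linear speed of shaker above 0.5 m/s and contact force between shaker and the fingers below 0.05 N) or (linear speed of pepper_mill above 0.5 m/s and contact force between pepper_mill and the fingers below 0.05 N) or (linear speed of tin above 0.5 m/s and contact force between tin and the fingers below 0.05 N)).
It fails at once if The lemon was disturbed (moved more than 25 mm) (distance of lemon from where it was at the start of the episode above 0.025 m).
It also fails if it takes over 115 s, if anything falls off the work surface, if the arm or the gripper's body presses on something with over 40 N, if the wrist force passes 120 N, or if a joint passes its speed limit or range.

## Robot

A 7-joint arm with a two-finger parallel gripper is mounted at the origin on a cart in front of the work surface, level with it; the furniture and walls round the work are solid. World frame = base frame: x ahead of the robot, y to its left, z up, the work surface at z = 0. Lengths are in m, angles in rad, forces in N, time in s.
With the tool pointing down it reaches from about 0.35 to 0.9 m from the base axis. Payload 8.1 kg.
Tool frame: the origin (TCP) lies midway between the tips of the shut fingers; the grasp point (between the pads) lies 19 mm behind it; z points along the fingers, y is the line along which they close (so a half turn about z gives the same grasp; the last joint's range is limited). The gripper opens to 92 mm and grips with 3 to 60 N. Pads are 19 mm wide; open, the fingers measure 130 mm over their backs; the gripper's body (75 mm by 190 mm) begins 47 mm behind the grasp point.
Start: joints at [-1.404, 0.434, 0.025, 1.573, -0.012, 1.134, -0.075], TCP at [0.167, 0.602, 0.227] pointing down, gripper open.
Joint ranges: [-2.62, 2.62], [-0.44, 2.09], [-1.27, 1.32], [0.08, 2.57], [-1.32, 4.46], [0.12, 2], [-2.74, 2.74]. Speed limits (rad/s): [2.22, 2.22, 3.01, 3.01, 3.14, 3.14, 3.14].

## Interface

Orientations are given as a rotation vector (axis times angle).
In Python, from cell import arm gives the robot as it stands.
- The arm moves only by the tool carry_out, never from a script. Its arguments are lists of equal length, an entry for each row: "claw": the finger opening in cm, from 0 to 9.18; "delta_pos": the shift along the tool's x, y, z in cm, a list of three; "angular": the turn, a rotation vector about the tool's x, y, z in rad, a list of three. In form: {"claw": [claw, ...], "delta_pos": [[dx, dy, dz], ...], "angular": [[ax, ay, az], ...]}. A call has 1 to 20 rows; each row shifts and turns the commanded pose from where the row before left it, along the tool's axes as they then stand; what a row does not reach is not made up. A row lasts 1/10 s, in which the tool goes at most 50 mm and 8.59 degrees, less where a joint would pass 70% of its speed; a pose out of reach is approached as far as the arm can. A call with a gripper value outside its range is refused whole. The fingers move at their own pace and stop on an object; "force" is the grip in N (left out, the last holds). Time passes only in rows, so rows that do not move let the fingers close. It gives the time, the measured TCP pose, the force, the opening and the grip force at its end, in the units of the state.
- arm.observe(): the state, without advancing time (a new reading comes with each control period).
- arm.get_image(name): name is "scene" or "side" or "wrist"; returns a dict with "frame" (420x560x3 uint8, red, green, blue), "mtx" (3x3 intrinsics, pixels), "T" (4x4, takes a point from camera to world coordinates). Camera axes: x right, y down, z forward; pixel columns grow to the right and rows downward; lengths in m; the calibration is good to about 2 mm. A picture is of the moment at which its call begins. There is no depth.
- arm.sign_off(): hands the job in; it is judged then, once.
Trained networks look in a picture, given as the dict that the camera call returned (one of the last four; its "shot" number tells which), for a name from the list of things; names that differ only in an ending like _2 or _b are one class to them, and where a whole thing is asked for, a point or a joint stands for the part that bears it (a point fixed in the world has none). Each returns a list of dicts, best first, with "conf" (0 to 1); they miss things now and then, are a little off and sometimes report something else, mostly with a low value. They report only what shows in the picture. A call takes as long as a camera call.
- arm.look_for(label, picture): "centre" ([column, row] as shares, 0 to 1, of the picture: columns of its width, rows of its height, amid what is visible of it).
- arm.trace(label, picture): "region" (420x560 bool, what is visible of it) and "centre" ([column, row] as shares, 0 to 1, of the picture: columns of its width, rows of its height, amid what is visible of it).
- arm.place_of(label, picture): "centre" ([column, row] as shares, 0 to 1, of the picture: columns of its width, rows of its height: a listed point, or the origin of a listed thing).
The state is a dict: "clock": time; "joints": joint angles; "dq": joint speeds; "joint_efforts": joint torques, N m; "position": TCP position; "ee_rot": TCP orientation; "force": force on the tool from outside, world axes, zero at the start; "ft_torque": the same for the moment, N m; "width": opening from 0.0 (shut) to 1.0 (fully open); "gripper_force": force on a finger pad.
Only numpy, scipy, OpenCV 4.12 (cv2) and the standard library are available. Lean on these libraries where they do the work, as an engineer would, in place of code of your own. Each camera call takes 0.05 s, during which the arm holds its last target. There are 200 camera calls.

## Working session

There is one attempt and no reset: what is moved stays moved. The work goes in short steps, Python scripts to look and compute and a tool call to move; the robot and the scene stay as the last step left them, time stands still between calls to the robot, and variables do not carry over. Pictures are saved under pics/ and viewed, at most 14 in all, crops included, and the job is handed in when it is done.

Besides the shell and the picture viewer there is one more tool, called by a JSON object that holds its "fn" and its "kwargs". carry_out: Moves the arm, as the interface text tells. Its arguments: {"type":"object","properties":{"claw":{"type":"array","items":{"type":"number"}},"delta_pos":{"type":"array","items":{"type":"array","items":{"type":"number"}}},"angular":{"type":"array","items":{"type":"array","items":{"type":"number"}}},"force":{"type":"number"}},"required":["claw","delta_pos","angular"]}

```bash
mkdir -p pics; ls; cat > h.py <<'E'
import numpy as np, cv2
from cell import arm
from scipy.spatial.transform import Rotation as R
def ray(p,c):
    h,w=p["frame"].shape[:2]
    d=np.linalg.inv(p["mtx"])@np.array([c[0]*w,c[1]*h,1]); T=np.array(p["T"])
    return T[:3,3],T[:3,:3]@d
def atz(p,c,z):
    o,d=ray(p,c); return o+d*(z-o[2])/d[2]
def save(p,n): cv2.imwrite(f"pics/{n}.png",p["frame"][:,:,::-1])
E
python3 - <<'E'
from h import *
print(arm.observe())
N=["dropper_bottle","shaker","pepper_mill","tin","stand_dropper","stand_shaker","stand_mill","stand_tin","board","lemon"]
Z=[.008,.008,.008,.018,0,0,0,0,0,.022]
for cam in["scene","side"]:
    p=arm.get_image(cam); save(p,cam); print(cam,np.round(p["T"],3).tolist())
    for n,z in zip(N,Z):
        for r in arm.place_of(n,p)[:3]: print(n,round(r["conf"],2),np.round(r["centre"],3),atz(p,r["centre"],z).round(4))
E
```

```text
pics
{'clock': 0.0, 'joints': array([-1.40359903,  0.43518786,  0.02495445,  1.57416317, -0.01159653,
        1.13395101, -0.07511864]), 'dq': array([ 1.35022686e-05,  3.66596701e-04, -2.85055912e-04, -1.98621353e-04,
       -2.36067437e-04,  6.17946763e-04,  3.93960252e-04]), 'joint_efforts': array([-6.19582206e-04, -6.67852378e+01,  9.84436311e-01, -3.14458394e+01,
       -6.06432371e-02,  4.25976701e-02,  1.54101986e-04]), 'position': array([0.16649138, 0.6018658 , 0.22594101]), 'ee_rot': array([-4.22612663e-01, -3.11296201e+00,  2.45475820e-03]), 'force': array([ 0.50481927, -0.85724685,  0.88305307]), 'ft_torque': array([-0.00835254, -0.01173547,  0.02981236]), 'gripper_force': 0.0, 'width': 0.9996786096044239}
scene [[-0.898, -0.213, 0.386, -0.105], [-0.44, 0.394, -0.807, 1.209], [0.02, -0.894, -0.448, 0.732], [0.0, 0.0, 0.0, 1.0]]
shaker 0.91 [0.419 0.619] [0.5119 0.2357 0.008 ]
tin 0.71 [0.42  0.686] [0.4305 0.3653 0.018 ]
tin 0.61 [0.506 0.591] [0.4084 0.125  0.018 ]
stand_dropper 0.81 [0.414 0.7  ] [0.4382 0.3702 0.    ]
stand_shaker 0.61 [0.506 0.534] [ 0.4911 -0.0469  0.    ]
stand_mill 0.72 [0.414 0.627] [0.5167 0.2438 0.    ]
stand_tin 0.68 [0.504 0.583] [0.4335 0.08   0.    ]
board 0.69 [0.554 0.459] [ 0.5148 -0.3343 -0.    ]
lemon 0.41 [0.576 0.429] [ 0.5019 -0.4294  0.022 ]
side [[0.101, -0.819, 0.565, -0.288], [-0.995, -0.078, 0.066, -0.102], [-0.01, -0.569, -0.823, 1.157], [0.0, 0.0, 0.0, 1.0]]
dropper_bottle 0.81 [0.516 0.505] [ 0.4919 -0.0397  0.008 ]
shaker 0.72 [0.355 0.481] [0.5036 0.2376 0.008 ]
pepper_mill 0.82 [0.434 0.542] [0.4257 0.089  0.008 ]
stand_mill 0.65 [0.351 0.476] [0.5167 0.2487 0.    ]
stand_tin 0.76 [0.429 0.546] [0.4236 0.0983 0.    ]
board 0.65 [0.701 0.508] [ 0.523  -0.3481  0.    ]
lemon 0.74 [0.748 0.527] [ 0.4865 -0.4174  0.022 ]
```

View pics/scene.png

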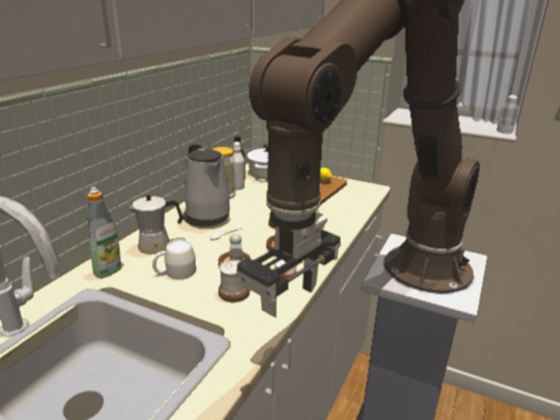

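View pics/side.png

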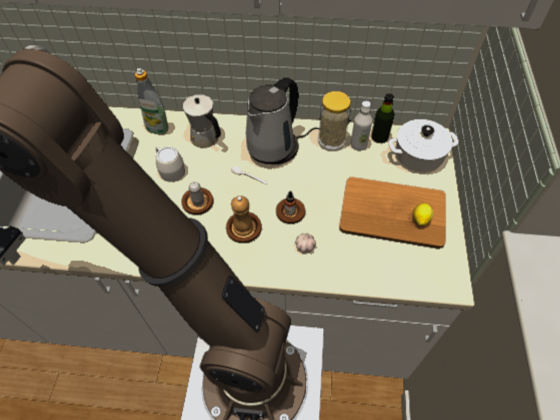

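The scene view shows the tin at about (234,285), partly hidden by the gripper. The side view shows the shaker (196,197), the mill (240,225), the dropper (290,208), the garlic (305,242) and the board with the lemon at (424,214). I'll take a wrist view next.

```bash
cat >> h.py <<'E'
def pose():
    s=arm.observe(); return np.array(s["position"]),R.from_rotvec(s["ee_rot"]).as_matrix(),s
def go(target,yaw=None):
    "print tool-frame shift in cm to world target and turn about tool z to bring tool y to heading yaw"
    p,M,s=pose(); 
    a=np.arctan2(M[1,1],M[0,1]); out=f"pos {p.round(4)} yheading {a:.3f} tilt {np.arccos(-M[2,2]):.4f} shift_cm {(M.T@(np.array(target)-p)*100).round(2)}"
    if yaw is not None:
        d=(yaw-a+np.pi/2)%np.pi-np.pi/2; out+=f" turnz {-d:.3f} (world {d:.3f}) j7 {s['joints'][6]:.2f}"
    print(out)
def look(cam,names,n=None,k=2):
    p=arm.get_image(cam)
    if n: save(p,n)
    for nm,z in names.items():
        for r in arm.place_of(nm,p)[:k]: print(cam,nm,round(r["conf"],2),np.round(np.array(r["centre"])*[560,420],0),atz(p,r["centre"],z)[:2].round(4))
    return p
E
python3 - <<'E'
from h import *
look("wrist",dict(tin=.018,stand_dropper=0,shaker=.008,stand_mill=0),"w0")
go([.434,.368,.2],0)
p,M,s=pose();print(M.round(3))
E
```

```text
pos [0.1666 0.6024 0.2267] yheading 1.301 tilt 0.0000 shift_cm [-32.02 -15.46   2.67] turnz 1.301 (world -1.301) j7 -0.08
[[-0.964  0.267  0.   ]
 [ 0.267  0.964  0.   ]
 [-0.     0.    -1.   ]]
```

View pics/w0.png

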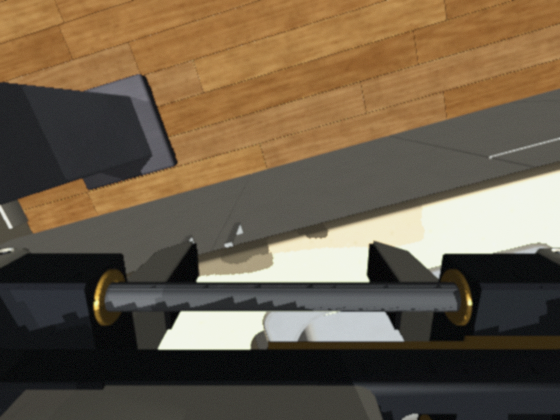

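{"fn": "carry_out", "kwargs": {"claw": [9.1,9.1,9.1,9.1,9.1,9.1,9.1,9.1,9.1,9.1,9.1,9.1,9.1,9.1,9.1,9.1], "delta_pos": [[-4.1,-2.58,-0.33],[-4.1,-2.58,-0.33],[-4.1,-2.58,-0.33],[-4.1,-2.58,-0.33],[-4.1,-2.58,-0.33],[-4.1,-2.58,-0.33],[-4.1,-2.58,-0.33],[-4.1,-2.58,-0.33],[-4.1,-2.58,-0.33],[0,0,0],[0,0,0],[0,0,0],[0,0,0],[0,0,0],[0,0,0],[0,0,0]], "angular": [[0,0,0],[0,0,0],[0,0,0],[0,0,0],[0,0,0],[0,0,0],[0,0,0],[0,0,0],[0,0,0],[0,0,0.14],[0,0,0.14],[0,0,0.14],[0,0,0.14],[0,0,0.14],[0,0,0],[0,0,0]], "force": 15}}

```text
clock: 2.95
position: [0.4603, 0.2803, 0.2565]
ee_rot: [1.458, 2.783, 0.0]
force: [-0.9, -1.3, 0.9]
width: 0.99
gripper_force: 0.0
```

```bash
python3 - <<'E'
from h import *
N=dict(dropper_bottle=.008,shaker=.008,pepper_mill=.008,tin=.018,stand_dropper=0,stand_shaker=0,stand_mill=0,stand_tin=0,board=0,lemon=.022)
for c in["wrist","scene","side"]: look(c,N,"b"+c,k=1)
go([.434,.368,.2],.6)
E
```

```text
wrist shaker 0.76 [289. 219.] [0.5013 0.2362]
wrist tin 0.92 [311. 106.] [0.4398 0.3689]
wrist stand_shaker 0.7 [183. 351.] [ 0.4919 -0.0386]
wrist stand_mill 0.75 [295. 216.] [0.5074 0.2417]
wrist stand_tin 0.85 [187. 268.] [0.4242 0.0902]
scene shaker 0.55 [238. 261.] [0.4998 0.235 ]
scene pepper_mill 0.62 [282. 243.] [0.4349 0.0822]
scene tin 0.77 [232. 285.] [0.4455 0.3581]
scene stand_dropper 0.66 [230. 286.] [0.461  0.3436]
scene stand_shaker 0.69 [282. 224.] [ 0.4944 -0.0458]
scene stand_mill 0.64 [233. 264.] [0.5099 0.2474]
scene stand_tin 0.75 [283. 247.] [0.4251 0.0881]
scene board 0.6 [309. 194.] [ 0.5152 -0.3239]
scene lemon 0.47 [322. 182.] [ 0.4965 -0.4116]
side dropper_bottle 0.81 [292. 214.] [ 0.4873 -0.0476]
side tin 0.96 [149. 213.] [0.4415 0.3748]
side stand_dropper 0.57 [289. 211.] [ 0.5038 -0.0375]
side stand_shaker 0.95 [286. 211.] [ 0.503  -0.0297]
side stand_tin 0.56 [243. 229.] [0.4259 0.0895]
side board 0.64 [390. 215.] [ 0.5176 -0.3411]
side lemon 0.79 [420. 219.] [ 0.4932 -0.4219]
pos [0.4604 0.2802 0.2565] yheading 0.601 tilt 0.0001 shift_cm [8.73 2.79 5.65] turnz 0.001 (world -0.001) j7 0.05
```

View pics/bwrist.png

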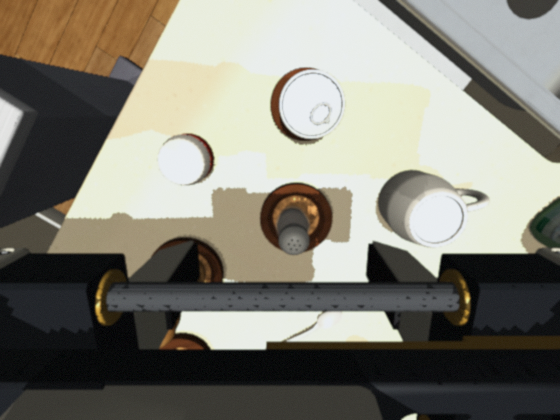

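The wrist view shows the tin top at (311,104), the shaker at (293,235), the mill stand at (295,216), the timer at (185,158) and the mug at (425,210). The timer and mug are clear of the tin grasp.

```bash
cat >> h.py <<'E'
def circ(p,nm,z):
    "robust circle fit of the outline of a thing, projected on plane z"
    for r in arm.trace(nm,p)[:1]:
        m=r["region"].astype(np.uint8)
        c=max(cv2.findContours(m,cv2.RETR_EXTERNAL,cv2.CHAIN_APPROX_NONE)[0],key=cv2.contourArea)
        h=cv2.convexHull(c)[:,0]
        P=np.array([atz(p,q/np.array([560,420]),z)[:2] for q in h]).astype(np.float32)
        (x,y),rad=cv2.minEnclosingCircle(P.reshape(-1,1,2))
        print("circ",nm,round(r["conf"],2),"xy",round(x,4),round(y,4),"diam mm",round(2000*rad,1))
E
python3 - <<'E'
from h import *
p=arm.get_image("wrist")
circ(p,"tin",.085);circ(p,"stand_dropper",.016);circ(p,"stand_mill",.016);circ(p,"stand_mill",.018)
go([.440,.369,.2],.6)
E
```

```text
circ stand_dropper 0.89 xy 0.4327 0.3665 diam mm 83.9
circ stand_mill 0.9 xy 0.5057 0.2445 diam mm 98.7
circ stand_mill 0.9 xy 0.5053 0.245 diam mm 98.2
pos [0.4604 0.2802 0.2564] yheading 0.601 tilt 0.0001 shift_cm [8.47 3.34 5.64] turnz 0.001 (world -0.001) j7 0.05
```

```bash
python3 - <<'E'
from h import *
p=arm.get_image("wrist")
print(atz(p,[311/560,104/420],.085)); circ(p,"tin",.085);circ(p,"stand_dropper",.018)
E
```

```text
[0.43484062 0.36643289 0.085     ]
circ tin 0.84 xy 0.4354 0.3665 diam mm 65.4
```

{"fn": "carry_out", "kwargs": {"claw": [9.1,9.1,9.1,9.1,9.1,9.1,9.1,9.1,9.1,9.1,9.1,5,5,5,5,5,5,5], "delta_pos": [[2.84,0.94,0],[2.84,0.94,0],[2.84,0.95,0],[0,0,4],[0,0,4],[0,0,4],[0,0,4],[0,0,3],[0,0,2],[0,0,0.95],[0,0,0],[0,0,0],[0,0,0],[0,0,0],[0,0,0],[0,0,0],[0,0,0],[0,0,0]], "angular": [[0,0,0],[0,0,0],[0,0,0],[0,0,0],[0,0,0],[0,0,0],[0,0,0],[0,0,0],[0,0,0],[0,0,0],[0,0,0],[0,0,0],[0,0,0],[0,0,0],[0,0,0],[0,0,0],[0,0,0],[0,0,0]], "force": 20}}

```text
clock: 6.8
position: [0.4358, 0.3669, 0.0378]
ee_rot: [1.464, 2.779, 0.002]
force: [-0.9, -1.7, 6.6]
width: 0.703
gripper_force: 20.0
```

```bash
python3 - <<'E'
from h import *
go([.52,-.27,.25],0)
E
```

```text
pos [0.4358 0.3669 0.0378] yheading 0.601 tilt 0.0013 shift_cm [-57.28 -29.04 -21.28] turnz 0.601 (world -0.601) j7 -0.02
```

{"fn": "carry_out", "kwargs": {"claw": [5,5,5,5,5,5,5,5,5,5,5,5,5,5,5,5,5,5,5,5], "delta_pos": [[0,0,-2],[0,0,-4],[0,0,-4],[0,0,-4],[0,0,-3.7],[-2,-1.05,0],[-3.9,-2.05,0],[-3.9,-2.05,0],[-3.9,-2.05,0],[-3.9,-2.05,0],[-3.9,-2.05,0],[-3.9,-2.05,0],[-3.9,-2.05,0],[-3.9,-2.05,0],[-3.9,-2.05,0],[-3.9,-2.05,0],[-3.9,-2.05,0],[-3.9,-2.05,0],[-3.9,-2.05,0],[-3.9,-2.05,0]], "angular": [[0,0,0],[0,0,0],[0,0,0],[0,0,0],[0,0,0],[0,0,0],[0,0,0],[0,0,0],[0,0,0],[0,0,0],[0,0,0],[0,0,0],[0,0,0],[0,0,0],[0,0,0],[0,0,0],[0,0,0],[0,0,0],[0,0,0],[0,0,0]]}}

```text
clock: 8.8
position: [0.5099, -0.27, 0.2138]
ee_rot: [-1.464, -2.779, -0.001]
force: [1.0, 0.4, -1.9]
width: 0.703
gripper_force: 20.0
```

```bash
python3 - <<'E'
from h import *
go([.51,-.27,.2],0)
p=look("wrist",dict(stand_tin=0,stand_shaker=0,board=0,dropper_bottle=.008,lemon=.022),"c")
circ(p,"stand_shaker",.018);circ(p,"stand_tin",.018)
E
```

```text
pos [ 0.5099 -0.27    0.2138] yheading 0.601 tilt 0.0006 shift_cm [-0.01  0.01  1.38] turnz 0.601 (world -0.601) j7 1.23
circ stand_shaker 0.6 xy 0.5025 -0.0538 diam mm 86.6
```

View pics/c.png

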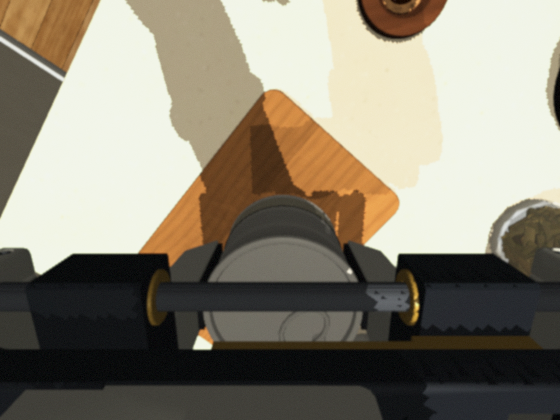

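```bash
python3 - <<'E'
from h import *
p=arm.get_image("wrist")
for c in[(268,88),(402,203)]: print(atz(p,[c[0]/560,c[1]/420],.022))
E
```

```text
[ 0.44004219 -0.19140687  0.022     ]
[ 0.6342415  -0.20706821  0.022     ]
```

{"fn": "carry_out", "kwargs": {"claw": [5,5,5,5,5,5,5,5,5,5,5,5,5,5,5], "delta_pos": [[0,0,1],[0,0,3],[0,0,3],[0,0,3],[0,0,3],[0,0,2],[0,0,1],[0,0,0.4],[0,0,0.2],[0,0,0.2],[0,0,0.2],[0,0,0.1],[0,0,0],[0,0,0],[0,0,0]], "angular": [[0,0,0.1],[0,0,0.14],[0,0,0.14],[0,0,0.14],[0,0,0.08],[0,0,0],[0,0,0],[0,0,0],[0,0,0],[0,0,0],[0,0,0],[0,0,0],[0,0,0],[0,0,0],[0,0,0]]}}

```text
clock: 10.75
position: [0.5102, -0.2686, 0.043]
ee_rot: [2.22, 2.222, 0.0]
force: [0.1, 0.3, -1.6]
width: 0.705
gripper_force: 20.0
```

{"fn": "carry_out", "kwargs": {"claw": [5,5,5], "delta_pos": [[0,0,0.1],[0,0,0.1],[0,0,0]], "angular": [[0,0,0],[0,0,0],[0,0,0]]}}

```text
clock: 11.05
position: [0.5103, -0.2687, 0.0419]
ee_rot: [2.221, 2.222, 0.001]
force: [-3.5, 2.7, 11.2]
width: 0.705
gripper_force: 20.0
```

{"fn": "carry_out", "kwargs": {"claw": [9.1,9.1,9.1,9.1,9.1,9.1,9.1,9.1,9.1,9.1,9.1,9.1,9.1,9.1], "delta_pos": [[0,0,0],[0,0,0],[0,0,0],[0,0,0],[0,0,-2],[0,0,-4],[0,0,-4],[0,0,-4],[0,0,-4],[3,0,0],[4,-0.5,0],[4,-0.5,0],[2,0,0],[0,0,0]], "angular": [[0,0,0],[0,0,0],[0,0,0],[0,0,0],[0,0,0],[0,0,0],[0,0,0],[0,0,0],[0,0,0],[0,0,0],[0,0,0],[0,0,0],[0,0,0],[0,0,0]]}}

```text
clock: 12.45
position: [0.5002, -0.1348, 0.2207]
ee_rot: [-2.213, -2.227, -0.002]
force: [-0.2, -1.0, 0.5]
width: 0.989
gripper_force: 0.0
```

```bash
python3 - <<'E'
from h import *
go([.49,-.045,.1],0)
p=look("wrist",dict(stand_tin=0,stand_shaker=0,dropper_bottle=.008,pepper_mill=.008),"d")
circ(p,"stand_shaker",.018);circ(p,"stand_tin",.018)
for n in["dropper_bottle","pepper_mill"]:
  for r in arm.trace(n,p)[:1]:
    ys,xs=np.nonzero(r["region"]);print(n,xs.min(),xs.max(),ys.min(),ys.max())
E
```

```text
pos [ 0.5002 -0.1348  0.2207] yheading 0.006 tilt 0.0020 shift_cm [ 8.96 -0.96 12.08] turnz 0.006 (world -0.006) j7 0.43
wrist stand_shaker 0.57 [279. 100.] [ 0.4947 -0.0434]
wrist dropper_bottle 0.75 [280.  99.] [ 0.496  -0.0426]
circ stand_tin 0.84 xy 0.4298 0.0488 diam mm 68.7
dropper_bottle 261 295 75 112
```

View pics/d.png

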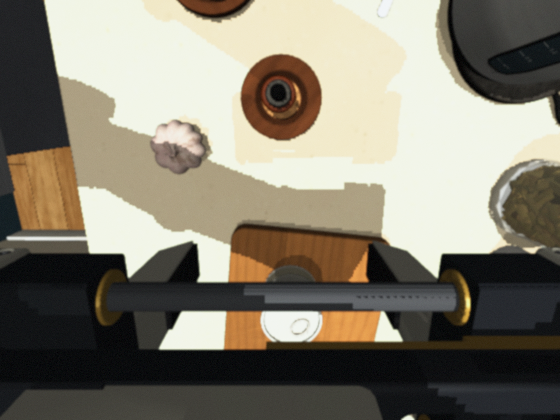

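The dropper bulb is at (279,92) inside the stand ring centred at about (281,96). The garlic at (180,148) is clear of the fingers.

```bash
python3 - <<'E'
from h import *
p=arm.get_image("wrist"); f=lambda c,z:print(c,z,atz(p,[c[0]/560,c[1]/420],z)[:2].round(4))
f((279,92),.11);f((281.5,95.5),.018);f((279,93),.085)
circ(p,"stand_shaker",.018)
for r in arm.trace("dropper_bottle",p)[:1]:
    ys,xs=np.nonzero(r["region"]);print(r["conf"],xs.min(),xs.max(),ys.min(),ys.max())
    im=p["frame"][60:140,230:330,::-1]; cv2.imwrite("pics/dc.png",cv2.resize(im,None,fx=6,fy=6,interpolation=2))
E
```

```text
(279, 92) 0.11 [ 0.4964 -0.0468]
(281.5, 95.5) 0.018 [ 0.4981 -0.0449]
(279, 93) 0.085 [ 0.4961 -0.0461]
circ stand_shaker 0.72 xy 0.4968 -0.0425 diam mm 88.0
0.77 260 295 70 108
```

View pics/dc.png

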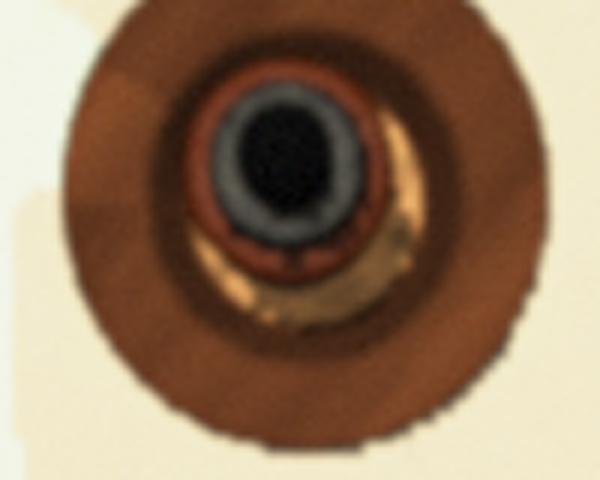

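{"fn": "carry_out", "kwargs": {"claw": [9,9,7,6,6,6,6,6,6,6,6,2,2,2,2,2,2,2,2], "delta_pos": [[3,0,0],[4,-0.2,0],[2.4,-0.2,0],[0,0,0],[0,0,3],[0,0,4],[0,0,4],[0,0,3.5],[0,0,2],[0,0,0.8],[0,0,0],[0,0,0],[0,0,0],[0,0,0],[0,0,0],[0,0,0],[0,0,0],[0,0,0],[0,0,0]], "angular": [[0,0,0],[0,0,0],[0,0,0],[0,0,0],[0,0,0],[0,0,0],[0,0,0],[0,0,0],[0,0,0],[0,0,0],[0,0,0],[0,0,0],[0,0,0],[0,0,0],[0,0,0],[0,0,0],[0,0,0],[0,0,0],[0,0,0]], "force": 10}}

```text
clock: 14.95
position: [0.4963, -0.0445, 0.0484]
ee_rot: [2.22, 2.222, 0.001]
force: [-0.5, 1.1, 6.1]
width: 0.349
gripper_force: 10.0
```

```bash
python3 - <<'E'
from h import *
go([.4325,.3665,.0478],0)
E
```

```text
pos [ 0.4963 -0.0445  0.0484] yheading 0.001 tilt 0.0009 shift_cm [41.11 -6.34  0.07] turnz 0.001 (world -0.001) j7 0.43
```

{"fn": "carry_out", "kwargs": {"claw": [2,2,2,2,2,2,2,2,2,2,2,2,2,2,2,2,2,2], "delta_pos": [[0,0,-2],[0,0,-4],[0,0,-4],[0,0,-4],[0,0,-3],[0,0,-1.7],[2,-0.4,0],[3.5,-0.7,0],[3.5,-0.7,0],[3.5,-0.7,0],[3.5,-0.7,0],[3.5,-0.7,0],[3.5,-0.7,0],[3.5,-0.7,0],[3.5,-0.7,0],[2.5,-0.5,0],[0,0,0],[0,0,0]], "angular": [[0,0,0],[0,0,0],[0,0,0],[0,0,0],[0,0,0],[0,0,0],[0,0,0],[0,0,0],[0,0,0],[0,0,0],[0,0,0],[0,0,0],[0,0,0],[0,0,0],[0,0,0],[0,0,0],[0,0,0],[0,0,0]]}}

```text
clock: 16.75
position: [0.4303, 0.2804, 0.2347]
ee_rot: [2.219, 2.224, -0.001]
force: [0.0, -1.8, -0.3]
width: 0.355
gripper_force: 10.0
```

```bash
python3 - <<'E'
from h import *
p=look("wrist",dict(stand_dropper=0,dropper_bottle=.2,stand_mill=0),"e")
circ(p,"stand_dropper",.018);circ(p,"stand_mill",.018)
go([.4325,.3665,.0478],0)
E
```

```text
wrist stand_dropper 0.94 [288. 108.] [0.4355 0.362 ]
wrist dropper_bottle 0.93 [284. 226.] [0.4305 0.2874]
wrist stand_mill 0.58 [344. 207.] [0.5081 0.2412]
circ stand_dropper 0.92 xy 0.4328 0.3656 diam mm 85.3
circ stand_mill 0.63 xy 0.4241 0.0745 diam mm 68.2
pos [0.4309 0.2795 0.235 ] yheading -0.001 tilt 0.0002 shift_cm [ 8.7   0.15 18.73] turnz -0.001 (world 0.001) j7 -0.50
```

View pics/e.png

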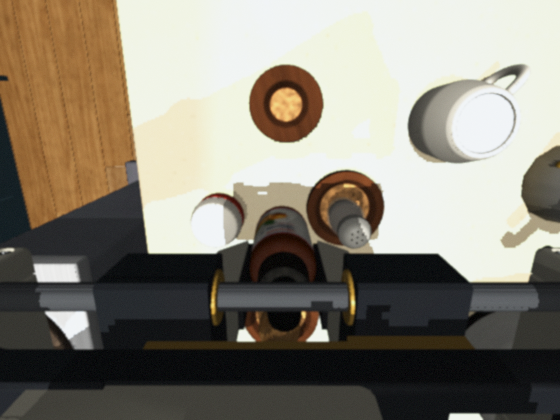

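```bash
python3 - <<'E'
from h import *
p=arm.get_image("wrist")
r=arm.trace("dropper_bottle",p)[0]; m=r["region"]; ys,xs=np.nonzero(m); print(ys.min(),xs[ys==ys.min()].mean())
print(atz(p,[xs[ys==ys.min()].mean()/560,(ys.min())/420],.1945))
im=p["frame"][180:350,200:370,::-1]; cv2.imwrite("pics/ec.png",cv2.resize(im,None,fx=3.5,fy=3.5,interpolation=2))
p=arm.observe();print(p["position"])
E
```

```text
206 281.0
[0.42918353 0.29839872 0.1945    ]
[0.43082472 0.27981336 0.23500751]
```

View pics/ec.png

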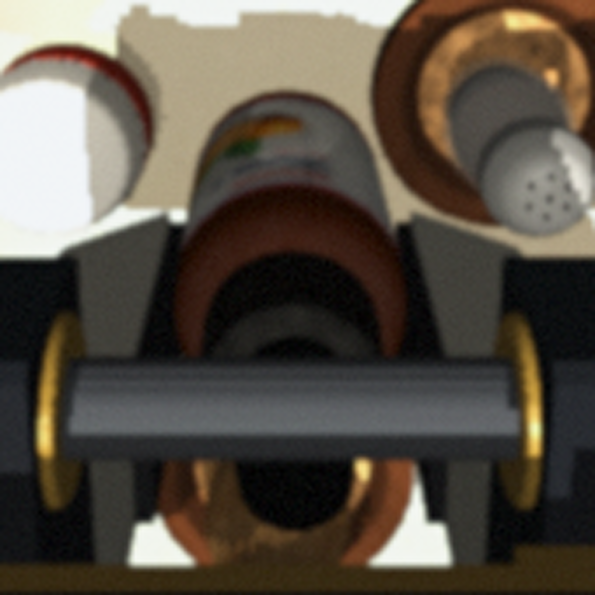

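{"fn": "carry_out", "kwargs": {"claw": [2,2,2,2,2,2,2,2,2,2,2,2,2,2,2,2,2], "delta_pos": [[2.4,0.1,0],[3.5,0.1,0],[2.5,0,0],[0,0,2],[0,0,4],[0,0,4],[0,0,4],[0,0,2],[0,0,0.6],[0,0,0.4],[0,0,0.4],[0,0,0.3],[0,0,0.3],[0,0,0.2],[0,0,0.2],[0,0,0.1],[0,0,0]], "angular": [[0,0,0],[0,0,0],[0,0,0],[0,0,0],[0,0,0],[0,0,0],[0,0,0],[0,0,0],[0,0,0],[0,0,0],[0,0,0],[0,0,0],[0,0,0],[0,0,0],[0,0,0],[0,0,0],[0,0,0]]}}

```text
clock: 18.85
position: [0.4325, 0.3643, 0.0499]
ee_rot: [-2.22, -2.222, 0.0]
force: [-0.2, 0.1, -0.4]
width: 0.349
gripper_force: 10.0
```

{"fn": "carry_out", "kwargs": {"claw": [2,2,2], "delta_pos": [[0,0,0.1],[0,0,0.05],[0,0,0]], "angular": [[0,0,0],[0,0,0],[0,0,0]]}}

```text
clock: 19.15
position: [0.4327, 0.3645, 0.0486]
ee_rot: [-2.22, -2.222, -0.001]
force: [-0.9, -0.7, 1.4]
width: 0.347
gripper_force: 10.0
```

{"fn": "carry_out", "kwargs": {"claw": [2,2], "delta_pos": [[0,0,0.1],[0,0,0]], "angular": [[0,0,0],[0,0,0]]}}

```text
clock: 19.35
position: [0.4324, 0.3647, 0.0481]
ee_rot: [-2.22, -2.222, -0.001]
force: [-4.2, -0.7, 10.1]
width: 0.346
gripper_force: 10.0
```

{"fn": "carry_out", "kwargs": {"claw": [5,6,6,6,6,6,6,6,6,6,6,6,6,6,6,6], "delta_pos": [[0,0,0],[0,0,0],[0,0,0],[0,0,-2],[0,0,-4],[0,0,-4],[0,0,-4],[0,0,-4],[-2,0.8,0],[-3.5,1.1,0],[-3.5,1.1,0],[-3.5,1.1,0],[-3.5,1.1,0],[-3.5,1.1,0],[-1,0.5,0],[0,0,0]], "angular": [[0,0,0],[0,0,0],[0,0,0],[0,0,0],[0,0,0],[0,0,0],[0,0,0],[0,0,0],[0,0,0],[0,0,0],[0,0,0],[0,0,0],[0,0,0],[0,0,0],[0,0,0],[0,0,0]]}}

```text
clock: 20.95
position: [0.5014, 0.1576, 0.2276]
ee_rot: [2.224, 2.218, 0.0]
force: [-0.3, 0.7, 0.2]
width: 0.652
gripper_force: 0.0
```

```bash
python3 - <<'E'
from h import *
p=look("wrist",dict(stand_dropper=0,dropper_bottle=.008,stand_mill=0,shaker=.008),"f",k=1)
circ(p,"stand_dropper",.018);circ(p,"stand_mill",.018);circ(p,"shaker",.098)
for r in arm.trace("shaker",p)[:1]:
    ys,xs=np.nonzero(r["region"]);print(r["conf"],xs.min(),xs.max(),ys.min(),ys.max())
go([.501,.236,.041],0)
E
```

```text
wrist shaker 0.61 [283. 109.] [0.5017 0.2387]
circ stand_dropper 0.83 xy 0.4346 0.3428 diam mm 72.0
circ stand_mill 0.95 xy 0.5067 0.2429 diam mm 95.5
circ shaker 0.74 xy 0.5031 0.2385 diam mm 35.6
0.74 265 305 86 129
pos [0.5005 0.1602 0.2274] yheading 0.002 tilt 0.0001 shift_cm [ 7.58  0.06 18.64] turnz 0.002 (world -0.002) j7 -0.19
```

View pics/f.png

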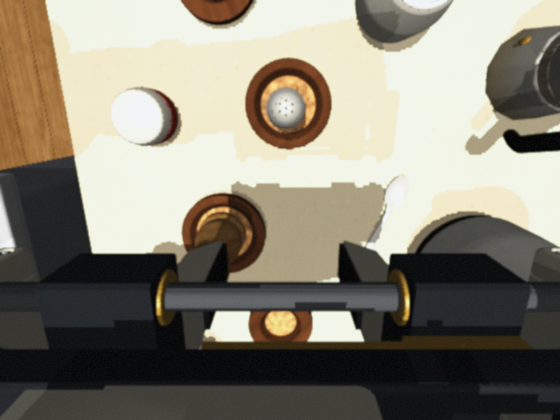

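{"fn": "carry_out", "kwargs": {"claw": [7,7,7,7,7,7,7,7,7,7,2,2,2,2,2,2,2], "delta_pos": [[2.8,0.1,0],[3,0.1,0],[2.1,0,0],[0,0,3],[0,0,4],[0,0,4],[0,0,4],[0,0,2.6],[0,0,1],[0,0,0],[0,0,0],[0,0,0],[0,0,0],[0,0,0],[0,0,0],[0,0,0],[0,0,0]], "angular": [[0,0,0],[0,0,0],[0,0,0],[0,0,0],[0,0,0],[0,0,0],[0,0,0],[0,0,0],[0,0,0],[0,0,0],[0,0,0],[0,0,0],[0,0,0],[0,0,0],[0,0,0],[0,0,0],[0,0,0]], "force": 12}}

```text
clock: 23.1
position: [0.5034, 0.2388, 0.0422]
ee_rot: [2.22, 2.222, 0.003]
force: [-1.0, -0.3, 7.6]
width: 0.434
gripper_force: 12.4
```

```bash
python3 - <<'E'
from h import *
go([.4973,-.0435,.041],0)
E
```

```text
pos [0.5034 0.2388 0.0422] yheading 0.001 tilt 0.0017 shift_cm [-28.23  -0.64   0.09] turnz 0.001 (world -0.001) j7 -0.16
```

{"fn": "carry_out", "kwargs": {"claw": [2,2,2,2,2,2,2,2,2,2,2,2,2,2,2,2,2,2,2], "delta_pos": [[0,0,-2],[0,0,-4],[0,0,-4],[0,0,-4],[0,0,-4],[0,0,-1.3],[-2,0,0],[-3.5,-0.1,0],[-3.5,-0.1,0],[-3.5,-0.1,0],[-3.5,-0.1,0],[-3.5,-0.1,0],[-3.5,-0.1,0],[-3.5,0,0],[-3.5,0,0],[-3.5,0,0],[-3.4,0,0],[0,0,0],[0,0,0]], "angular": [[0,0,0],[0,0,0],[0,0,0],[0,0,0],[0,0,0],[0,0,0],[0,0,0],[0,0,0],[0,0,0],[0,0,0],[0,0,0],[0,0,0],[0,0,0],[0,0,0],[0,0,0],[0,0,0],[0,0,0],[0,0,0],[0,0,0]]}}

```text
clock: 25.0
position: [0.4956, -0.1316, 0.2332]
ee_rot: [-2.222, -2.218, 0.003]
force: [0.9, 0.0, -1.2]
width: 0.433
gripper_force: 11.8
```

```bash
python3 - <<'E'
from h import *
p=look("wrist",dict(stand_shaker=0,shaker=.2,stand_tin=0),"g",k=1)
circ(p,"stand_shaker",.018);circ(p,"stand_tin",.018)
for r in arm.trace("shaker",p)[:1]:
    ys,xs=np.nonzero(r["region"]);a=ys.min();b=xs[ys==a].mean();print(b,a,atz(p,[b/560,a/420],.201))
go([.4973,-.0435,.0422],0)
E
```

```text
wrist stand_shaker 0.97 [285.  98.] [ 0.4974 -0.0388]
wrist shaker 0.71 [280. 236.] [ 0.4933 -0.1305]
circ stand_shaker 0.94 xy 0.4969 -0.0423 diam mm 88.1
circ stand_tin 0.9 xy 0.429 0.0558 diam mm 83.3
283.0 210 [ 0.49505764 -0.11288137  0.201     ]
pos [ 0.4971 -0.1297  0.2343] yheading 0.002 tilt 0.0003 shift_cm [ 8.62  0.05 19.21] turnz 0.002 (world -0.002) j7 0.40
```

{"fn": "carry_out", "kwargs": {"claw": [2,2,2,2,2,2,2,2,2,2,2,2,2,2,2,2,2], "delta_pos": [[2.4,0,0],[3.9,0,0],[2.4,0,0],[0,0,2],[0,0,4],[0,0,4],[0,0,4],[0,0,2.5],[0,0,0.7],[0,0,0.4],[0,0,0.4],[0,0,0.3],[0,0,0.3],[0,0,0.2],[0,0,0.2],[0,0,0.1],[0,0,0]], "angular": [[0,0,0],[0,0,0],[0,0,0],[0,0,0],[0,0,0],[0,0,0],[0,0,0],[0,0,0],[0,0,0],[0,0,0],[0,0,0],[0,0,0],[0,0,0],[0,0,0],[0,0,0],[0,0,0],[0,0,0]]}}

```text
clock: 27.05
position: [0.4969, -0.0436, 0.0434]
ee_rot: [-2.22, -2.222, 0.0]
force: [0.1, 0.0, -1.1]
width: 0.434
gripper_force: 11.8
```

{"fn": "carry_out", "kwargs": {"claw": [2,2], "delta_pos": [[0,0,0.1],[0,0,0]], "angular": [[0,0,0],[0,0,0]]}}

```text
clock: 27.25
position: [0.4969, -0.0436, 0.0424]
ee_rot: [-2.22, -2.222, 0.0]
force: [0.6, -0.1, -1.7]
width: 0.437
gripper_force: 11.8
```

{"fn": "carry_out", "kwargs": {"claw": [2,2,2], "delta_pos": [[0,0,0.05],[0,0,0.05],[0,0,0]], "angular": [[0,0,0],[0,0,0],[0,0,0]]}}

```text
clock: 27.55
position: [0.497, -0.0437, 0.0421]
ee_rot: [-2.221, -2.222, -0.001]
force: [-3.7, -0.4, 11.2]
width: 0.435
gripper_force: 12.7
```

{"fn": "carry_out", "kwargs": {"claw": [6,7,7,7,7,7,7,7,7,7,7,7,7,7], "delta_pos": [[0,0,0],[0,0,0],[0,0,0],[0,0,-2],[0,0,-4],[0,0,-4],[0,0,-4],[0,0,-4],[0,0,-1.8],[1,-2,0],[1.4,-2.5,0],[1,-2.5,0],[0,0,0],[0,0,0]], "angular": [[0,0,0],[0,0,0],[0,0,0],[0,0,0],[0,0,0],[0,0,0],[0,0,0],[0,0,0],[0,0,0],[0,0,0],[0,0,0],[0,0,0],[0,0,0],[0,0,0]]}}

```text
clock: 28.95
position: [0.4271, -0.0093, 0.2397]
ee_rot: [-2.219, -2.224, -0.002]
force: [-0.1, -0.3, 0.0]
width: 0.764
gripper_force: 0.0
```

```bash
python3 - <<'E'
from h import *
p=look("wrist",dict(pepper_mill=.008,stand_tin=0,stand_mill=0),"i",k=1)
circ(p,"stand_mill",.018);circ(p,"stand_tin",.018)
for r in arm.trace("pepper_mill",p)[:1]:
    ys,xs=np.nonzero(r["region"]);print(r["conf"],xs.min(),xs.max(),ys.min(),ys.max())
go([.43,.09,.113],0)
E
```

```text
wrist pepper_mill 0.63 [283.  90.] [0.4267 0.0935]
circ stand_tin 0.6 xy 0.4267 0.0883 diam mm 104.3
0.91 250 313 49 118
pos [ 0.4273 -0.01    0.2393] yheading 0.000 tilt 0.0007 shift_cm [10.01  0.28 12.63] turnz 0.000 (world -0.000) j7 -0.00
```

View pics/i.png

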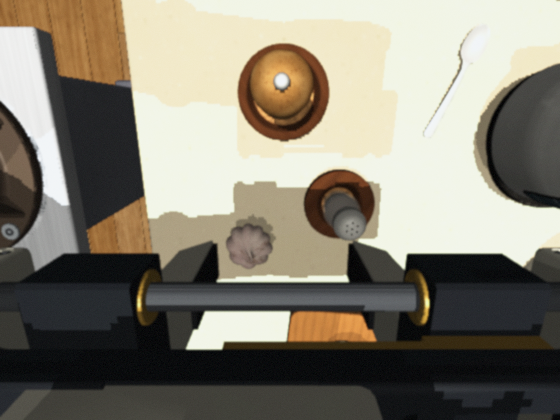

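```bash
python3 - <<'E'
from h import *
p=arm.get_image("wrist"); f=lambda c,z:print(c,z,atz(p,[c[0]/560,c[1]/420],z)[:2].round(4))
f((282,81),.156);f((281.5,82),.132);circ(p,"stand_tin",.018)
E
```

```text
(282, 81) 0.156 [0.4261 0.0883]
(281.5, 82) 0.132 [0.4257 0.0897]
circ stand_tin 0.68 xy 0.427 0.0891 diam mm 104.5
```

{"fn": "carry_out", "kwargs": {"claw": [8,8,8,8,8,8,8,8,8,3,3,3,3,3,3,3], "delta_pos": [[3,-0.1,0],[4,0,0],[2.9,0,0],[0,0,3],[0,0,4],[0,0,3],[0,0,2],[0,0,0.6],[0,0,0],[0,0,0],[0,0,0],[0,0,0],[0,0,0],[0,0,0],[0,0,0],[0,0,0]], "angular": [[0,0,0],[0,0,0],[0,0,0],[0,0,0],[0,0,0],[0,0,0],[0,0,0],[0,0,0],[0,0,0],[0,0,0],[0,0,0],[0,0,0],[0,0,0],[0,0,0],[0,0,0],[0,0,0]], "force": 18}}

```text
clock: 31.0
position: [0.4261, 0.0896, 0.1138]
ee_rot: [-2.22, -2.223, -0.001]
force: [-0.4, -0.2, 6.7]
width: 0.523
gripper_force: 18.0
```

```bash
python3 - <<'E'
from h import *
go([.506,.244,.113],0)
E
```

```text
pos [0.4261 0.0896 0.1138] yheading 0.001 tilt 0.0008 shift_cm [15.44  8.    0.09] turnz 0.001 (world -0.001) j7 -0.03
```

{"fn": "carry_out", "kwargs": {"claw": [3,3,3,3,3,3,3,3,3,3,3,3,3,3], "delta_pos": [[0,0,-1],[0,0,-3],[0,0,-3],[0,0,-1],[1,0.5,0],[2.4,1.3,0],[3,1.6,0],[3,1.6,0],[3,1.5,0],[2,1,0],[1.05,0.5,0],[0,0,0],[0,0,0],[0,0,0]], "angular": [[0,0,0],[0,0,0],[0,0,0],[0,0,0],[0,0,0],[0,0,0],[0,0,0],[0,0,0],[0,0,0],[0,0,0],[0,0,0],[0,0,0],[0,0,0],[0,0,0]]}}

```text
clock: 32.4
position: [0.5053, 0.2424, 0.1932]
ee_rot: [-2.222, -2.22, 0.001]
force: [-0.1, -0.4, -1.8]
width: 0.521
gripper_force: 18.0
```

```bash
python3 - <<'E'
from h import *
go([.506,.244,.1138],0)
for c in["wrist","side","scene"]: p=look(c,dict(pepper_mill=.088,stand_mill=0,dropper_bottle=.008,stand_dropper=0),"j"+c,k=1)
E
```

```text
pos [0.5053 0.2424 0.1932] yheading -0.001 tilt 0.0009 shift_cm [0.17 0.08 7.94] turnz -0.001 (world 0.001) j7 -0.28
wrist pepper_mill 0.57 [284. 200.] [0.506  0.2481]
wrist stand_mill 0.82 [288. 181.] [0.5105 0.2453]
wrist dropper_bottle 0.61 [208.  61.] [0.431  0.3679]
wrist stand_dropper 0.73 [210.  64.] [0.4308 0.3666]
side dropper_bottle 0.54 [151. 220.] [0.4271 0.3661]
side stand_dropper 0.65 [151. 220.] [0.4321 0.3688]
scene pepper_mill 0.92 [233. 238.] [0.507  0.2461]
scene stand_mill 0.79 [232. 265.] [0.5123 0.2512]
scene dropper_bottle 0.55 [232. 288.] [0.446  0.3566]
```

View pics/jscene.png

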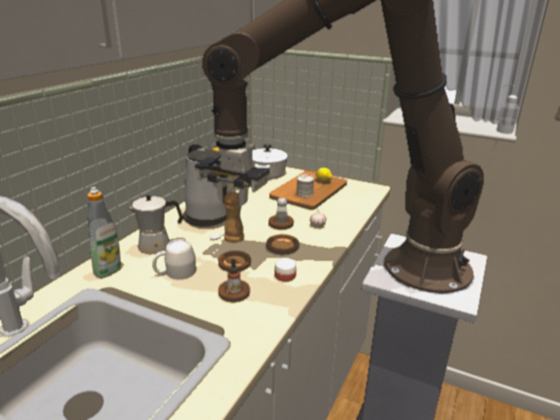

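The mill hangs upright over its stand at (233,262). The dropper (232,288), shaker (282,212) and tin (306,188) all stand upright.

{"fn": "carry_out", "kwargs": {"claw": [3,3,3,3,3,3,3,3,3,3,3], "delta_pos": [[0.1,0.1,1],[0,0,2],[0,0,2],[0,0,1],[0,0,0.5],[0,0,0.4],[0,0,0.3],[0,0,0.3],[0,0,0.2],[0,0,0.1],[0,0,0]], "angular": [[0,0,0],[0,0,0],[0,0,0],[0,0,0],[0,0,0],[0,0,0],[0,0,0],[0,0,0],[0,0,0],[0,0,0],[0,0,0]]}}

```text
clock: 34.25
position: [0.5067, 0.245, 0.1155]
ee_rot: [-2.22, -2.222, -0.0]
force: [-0.9, -0.2, -1.7]
width: 0.523
gripper_force: 18.0
```

{"fn": "carry_out", "kwargs": {"claw": [3,3,3], "delta_pos": [[0,0,0.1],[0,0,0.05],[0,0,0]], "angular": [[0,0,0],[0,0,0],[0,0,0]]}}

```text
clock: 34.55
position: [0.5068, 0.245, 0.114]
ee_rot: [2.22, 2.222, 0.0]
force: [-0.5, -0.6, -1.8]
width: 0.526
gripper_force: 18.0
```

{"fn": "carry_out", "kwargs": {"claw": [3,3,3], "delta_pos": [[0,0,0.05],[0,0,0.05],[0,0,0]], "angular": [[0,0,0],[0,0,0],[0,0,0]]}}

```text
clock: 34.85
position: [0.507, 0.2451, 0.1139]
ee_rot: [-2.22, -2.222, -0.002]
force: [-3.1, -1.1, 8.7]
width: 0.524
gripper_force: 18.0
```

{"fn": "carry_out", "kwargs": {"claw": [7,9.1,9.1,9.1,9.1,9.1,9.1,9.1], "delta_pos": [[0,0,0],[0,0,0],[0,0,0],[0,0,0],[0,0,-2],[0,0,-4],[0,0,-4],[0,0,0]], "angular": [[0,0,0],[0,0,0],[0,0,0],[0,0,0],[0,0,0],[0,0,0],[0,0,0],[0,0,0]]}}

```text
clock: 35.65
position: [0.5096, 0.2457, 0.2179]
ee_rot: [2.22, 2.221, 0.013]
force: [1.3, 0.4, -0.8]
width: 0.988
gripper_force: 0.0
```

{"fn": "carry_out", "kwargs": {"claw": [9.1,9.1,9.1,9.1,9.1,9.1,9.1,9.1,9.1,9.1,9.1,9.1,9.1,9.1,9.1,9.1,9.1], "delta_pos": [[-1.5,0,0],[-3.5,0,0],[-3.5,0,0],[-3.5,0,0],[-3.5,0,0],[-3.5,0,0],[-3.5,0,0],[-3.5,0.1,0],[-3.5,0.1,0],[-3.5,0.1,0],[-3.5,0,0],[-3.5,0,0],[-3.5,0,0],[-3.5,0,0],[-3.5,0,0],[-0.9,0,0],[0,0,0]], "angular": [[0,0,0],[0,0,0],[0,0,0],[0,0,0],[0,0,0],[0,0,0],[0,0,0],[0,0,0],[0,0,0],[0,0,0],[0,0,0],[0,0,0],[0,0,0],[0,0,0],[0,0,0],[0,0,0],[0,0,0]]}}

```text
clock: 37.35
position: [0.5082, -0.2711, 0.2117]
ee_rot: [-2.224, -2.217, 0.003]
force: [-0.5, 0.1, -0.2]
width: 0.992
gripper_force: 0.0
```

```bash
python3 - <<'E'
from h import *
go([.5103,-.2687,.0425],0)
look("side",dict(tin=.022,lemon=.022,pepper_mill=.008,shaker=.008,dropper_bottle=.008),"k",k=1)
look("wrist",dict(tin=.022,shaker=.008,stand_tin=0),k=1)
E
```

```text
pos [ 0.5082 -0.2711  0.2117] yheading -0.003 tilt 0.0024 shift_cm [ 0.25  0.25 16.92] turnz -0.003 (world 0.003) j7 0.71
side tin 0.81 [365. 211.] [ 0.508  -0.2638]
side lemon 0.66 [422. 219.] [ 0.496  -0.4264]
side pepper_mill 0.57 [194. 202.] [0.5013 0.2504]
side shaker 0.68 [290. 215.] [ 0.4823 -0.0439]
side dropper_bottle 0.71 [147. 220.] [0.4229 0.3765]
wrist tin 0.65 [286. 186.] [ 0.5137 -0.2685]
```

{"fn": "carry_out", "kwargs": {"claw": [9.1,9.1,9.1,9.1,9.1,9.1,9.1,9.1,5,5,5,5,5,5,5], "delta_pos": [[0.1,0,3],[0,0,4],[0,0,4],[0,0,3],[0,0,2],[0,0,0.9],[0,0,0],[0,0,0],[0,0,0],[0,0,0],[0,0,0],[0,0,0],[0,0,0],[0,0,0],[0,0,0]], "angular": [[0,0,0],[0,0,0],[0,0,0],[0,0,0],[0,0,0],[0,0,0],[0,0,0],[0,0,0],[0,0,0],[0,0,0],[0,0,0],[0,0,0],[0,0,0],[0,0,0],[0,0,0]], "force": 20}}

```text
clock: 39.35
position: [0.5104, -0.2681, 0.0444]
ee_rot: [2.22, 2.222, 0.001]
force: [-1.4, 1.5, 5.7]
width: 0.702
gripper_force: 20.0
```

```bash
python3 - <<'E'
from h import *
go([.427,.089,.03],0)
E
```

```text
pos [ 0.5104 -0.2681  0.0444] yheading 0.001 tilt 0.0006 shift_cm [35.72 -8.3   1.43] turnz 0.001 (world -0.001) j7 0.85
```

{"fn": "carry_out", "kwargs": {"claw": [5,5,5,5,5,5,5,5,5,5,5,5,5,5,5,5], "delta_pos": [[0,0,-2],[0,0,-4],[0,0,-4],[0,0,-4],[0,0,-2],[1.8,-0.5,0],[3,-1,0],[3,-1,0],[3,-1,0],[3,-1,0],[3,-1,0],[3,-1,0],[3,-1,0],[2.5,-0.8,0],[1.5,0,0],[0,0,0]], "angular": [[0,0,0],[0,0,0],[0,0,0],[0,0,0],[0,0,0],[0,0,0],[0,0,0],[0,0,0],[0,0,0],[0,0,0],[0,0,0],[0,0,0],[0,0,0],[0,0,0],[0,0,0],[0,0,0]]}}

```text
clock: 40.95
position: [0.4263, 0.0021, 0.2037]
ee_rot: [-2.216, -2.226, -0.0]
force: [-0.1, 0.5, -2.5]
width: 0.704
gripper_force: 20.0
```

```bash
python3 - <<'E'
from h import *
p=look("wrist",dict(stand_tin=0,tin=.182,stand_mill=0,pepper_mill=.008),"l",k=1)
p=arm.get_image("wrist");circ(p,"stand_tin",.018);circ(p,"stand_mill",.018)
for r in arm.trace("tin",p)[:1]:
    ys,xs=np.nonzero(r["region"]);a=ys.min();b=xs[ys==a].mean();P=arm.observe()["position"];print(b,a,atz(p,[b/560,a/420],P[2]-.0224),P)
go([.427,.089,.0304],0)
E
```

```text
wrist stand_tin 0.71 [284. 103.] [0.427  0.0891]
wrist tin 0.8 [285. 247.] [0.4274 0.0007]
circ stand_tin 0.97 xy 0.4266 0.0888 diam mm 103.9
282.5 195 [0.42611439 0.02970595 0.18148422] [ 0.42692715 -0.00071044  0.20388422]
pos [ 0.4269 -0.0007  0.2039] yheading -0.000 tilt 0.0001 shift_cm [8.970e+00 1.000e-02 1.735e+01] turnz -0.000 (world 0.000) j7 0.02
```

View pics/l.png

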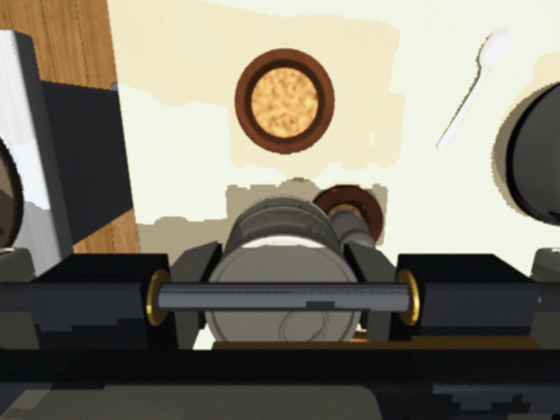

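Stand_tin's empty recess is centred at (285,101), and the tin is in hand and straight.

{"fn": "carry_out", "kwargs": {"claw": [5,5,5,5,5,5,5,5,5,5,5,5,5,5,5,5,5], "delta_pos": [[2.5,0,0],[4,0,0],[2.6,0,0],[0,0,2],[0,0,4],[0,0,4],[0,0,3],[0,0,1.7],[0,0,0.7],[0,0,0.4],[0,0,0.4],[0,0,0.3],[0,0,0.2],[0,0,0.2],[0,0,0.2],[0,0,0],[0,0,0]], "angular": [[0,0,0],[0,0,0],[0,0,0],[0,0,0],[0,0,0],[0,0,0],[0,0,0],[0,0,0],[0,0,0],[0,0,0],[0,0,0],[0,0,0],[0,0,0],[0,0,0],[0,0,0],[0,0,0],[0,0,0]]}}

```text
clock: 43.1
position: [0.4268, 0.0909, 0.033]
ee_rot: [-2.22, -2.223, -0.0]
force: [0.1, 0.2, -2.3]
width: 0.707
gripper_force: 20.0
```

{"fn": "carry_out", "kwargs": {"claw": [5,5,5], "delta_pos": [[0,0,0.1],[0,0,0.05],[0,0,0]], "angular": [[0,0,0],[0,0,0],[0,0,0]]}}

```text
clock: 43.4
position: [0.4268, 0.0909, 0.0314]
ee_rot: [-2.22, -2.222, 0.0]
force: [1.2, 0.3, -1.4]
width: 0.705
gripper_force: 20.0
```

{"fn": "carry_out", "kwargs": {"claw": [5,5,5], "delta_pos": [[0,0,0.1],[0,0,0.05],[0,0,0]], "angular": [[0,0,0],[0,0,0],[0,0,0]]}}

```text
clock: 43.7
position: [0.4269, 0.0909, 0.0302]
ee_rot: [-2.22, -2.222, -0.001]
force: [-2.6, -0.2, 4.9]
width: 0.703
gripper_force: 20.0
```

{"fn": "carry_out", "kwargs": {"claw": [8,9.1,9.1,9.1,9.1,9.1,9.1,9.1,9.1,9.1,9.1,9.1,9.1,9.1,9.1,9.1,9.1], "delta_pos": [[0,0,0],[0,0,0],[0,0,0],[0,0,0],[0,0,-2],[0,0,-4],[0,0,-4],[0,0,-4],[0,0,-4],[0,0,-4],[-2,0.5,-3],[-3,1,-1],[-3,1,-1],[-3,1,0],[-3,1,0],[0,0,0],[0,0,0]], "angular": [[0,0,0],[0,0,0],[0,0,0],[0,0,0],[0,0,0],[0,0,0],[0,0,0],[0,0,0],[0,0,0],[0,0,0],[0,0,0],[0,0,0],[0,0,0],[0,0,0],[0,0,0],[0,0,0],[0,0,0]]}}

```text
clock: 45.4
position: [0.4717, -0.0496, 0.2997]
ee_rot: [-2.222, -2.22, 0.001]
force: [-0.8, 0.4, 0.7]
width: 0.989
gripper_force: 0.0
```

```bash
python3 - <<'E'
from h import *
N=dict(dropper_bottle=.008,shaker=.008,pepper_mill=.008,tin=.008,stand_dropper=0,stand_shaker=0,stand_mill=0,stand_tin=0)
a=look("wrist",N,k=1);b=look("scene",N,k=1)
circ(a,"tin",.075);circ(a,"stand_tin",.018)
im=cv2.resize(b["frame"][160:320,200:380],(472,420),interpolation=2)
cv2.imwrite("pics/z.png",cv2.resize(np.hstack([a["frame"][:,60:460],im])[:,:,::-1],(800,385)))
E
```

```text
wrist dropper_bottle 0.16 [303. 164.] [ 0.4998 -0.0426]
wrist shaker 0.98 [300. 167.] [ 0.4951 -0.0468]
wrist tin 0.9 [250.  65.] [0.4289 0.0869]
wrist stand_shaker 0.59 [298. 162.] [ 0.4927 -0.0413]
wrist stand_tin 0.5 [297. 167.] [ 0.4914 -0.0481]
scene dropper_bottle 0.62 [236. 291.] [0.4296 0.3643]
scene shaker 0.8 [282. 222.] [ 0.4968 -0.0464]
scene pepper_mill 0.87 [234. 260.] [0.5137 0.2344]
scene tin 0.77 [283. 244.] [0.4278 0.0828]
scene stand_dropper 0.72 [230. 293.] [0.4426 0.371 ]
scene stand_shaker 0.54 [279. 225.] [ 0.4998 -0.0322]
scene stand_mill 0.74 [232. 263.] [0.5169 0.2439]
scene stand_tin 0.73 [282. 249.] [0.4216 0.1026]
circ tin 0.87 xy 0.4281 0.0875 diam mm 70.7
circ stand_tin 0.75 xy 0.4272 0.0885 diam mm 105.6
```

View pics/z.png

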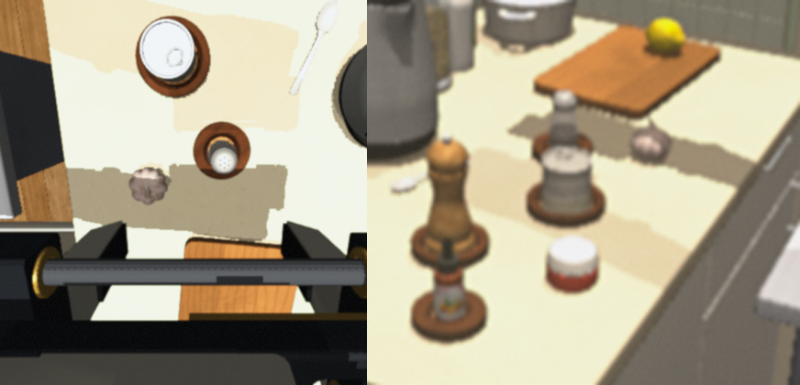

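All four stand upright, each in its own recess: tin at (568,180), shaker (563,125), mill (448,200) and dropper (450,290) in the right half. The robot is clear of everything, so I'm handing in.

```bash
python3 -c "
from cell import arm
print(arm.sign_off())"
```

```text
the job is handed in; nothing more can be done
None
```

I handed the job in after about 45 s: the dropper bottle, shaker, pepper mill and tin each stand upright and released in their own recess in the final camera views, and the lemon was not touched. The hand-in gave no verdict.

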